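# Release a blind spacer with the treadle and present it hole-up

## Task

Press the treadle of the spacer chute right down to its stop so that the queued spacer rolls down to the pick-up end, then pick that spacer up, find which end has the blind hole and turn it so the hole faces straight up. Finish while still holding it in the gripper, still and upright, with its middle at least 15 cm above the bench, ready for a colleague to drop a pump shaft in. Leave the spare spacer in its pocket and the bowl, bottle and pump module where they are.

Things in the scene. Friction and masses are not known exactly. Their poses are not given: they have to be found in the camera images.
- chute: fixed aluminium spacer chute, 110 x 300 mm foot. Origin on the bench surface under the middle of a spacer resting at the pick-up end. y axis points downhill (9 degree slope), x axis along the axis of a spacer lying in it, z up. The queued spacer lies at (0, -135, 78) mm in this frame; highest point of chute and spacers 102 mm above the bench
- chute_pickup (a point): where the middle of the released spacer comes to rest, 56 mm above the chute's origin. There it lies on two rails (x = +-31 to 39 mm, tops 32 mm above the bench, open between) against two end posts (x = +-31 to 39, y = 24 to 31 mm, 56 mm high); a lip 8 mm above the rails runs along x = +-42 to 47 mm
- chute_pocket (a point): middle of the spare spacer in its separate pocket at the uphill end, (0, -205, 78) mm in the chute's frame; pocket walls 83 mm high
- treadle (a joint): hinge of the treadle, a steel arm along the chute's -x side with a square pad at its free end; hinge line along x at y -190, z 55 mm in the chute's frame. 0 = up (rest), 0.22 rad = down on its stop; a spring returns it. About 4 N on the pad starts it, about 7 N holds it at the stop. It carries the gate, which lets the spacer go only near full travel
- treadle_pad (a point): centre of the top face of the treadle's rubber-topped square pad (48 x 48 mm), 63 mm above the bench at rest, 33 mm lower when fully down; it lies at about (-88, -40, 63) mm in the chute's frame
- spacer_a: blind spacer: loose white plastic cylinder, 48 mm diameter, 80 mm long, about 0.16 kg. One end has a blind hole 30 mm wide, 45 mm deep; the other is closed and flat; else alike. Origin at the middle of the cylinder; x axis along its axis, pointing out of the hole. Starts lying in the chute, queued or as the spare (varies); the queued one's hole may face either side of the chute
- spacer_a_mouth (a point): centre of the hole's mouth on spacer_a, on its axis, 40 mm from its middle; x axis points out of the hole
- spacer_b: blind spacer: loose white plastic cylinder, 48 mm diameter, 80 mm long, about 0.16 kg. One end has a blind hole 30 mm wide, 45 mm deep; the other is closed and flat; else alike. Origin at the middle of the cylinder; x axis along its axis, pointing out of the hole. Starts lying in the chute, queued or as the spare (varies); the queued one's hole may face either side of the chute
- spacer_b_mouth (a point): centre of the hole's mouth on spacer_b, on its axis, 40 mm from its middle; x axis points out of the hole
- bowl: bystander: loose open steel bowl, 110 mm across, 45 mm high; origin at the centre of its underside
- bottle: bystander: loose closed clear bottle with a screw cap, 56 mm across, 130 mm high; origin at the centre of its underside
- pump_module: bystander: loose white pump module, a 90 x 150 mm box 66 mm high; origin at the centre of its underside
Things that resemble listed ones, but are neither listed nor needed, are in the scene too. What is shaped like the spacer_b but green is not meant.

How it is judged:
By the outcome, as a careful person would: the job done as asked, in the order asked, and still so for the second after the job is handed in, while the arm keeps its last pose, push and grip.
It also fails if it takes over 51 s, if anything falls off the work surface, if the arm or the gripper's body presses on something with over 40 N, if the wrist force passes 120 N, or if a joint passes its speed limit or range.

## Robot

A 6-joint arm with a two-finger parallel gripper is mounted at the origin on the work surface. World frame = base frame: x ahead of the robot, y to its left, z up, the work surface at z = 0. Lengths are in mm, angles in rad, forces in N, time in s.
With the tool pointing down it reaches from about 350 to 925 mm from the base axis. Payload 6.4 kg.
Tool frame: the origin (TCP) lies midway between the tips of the shut fingers; the grasp point (between the pads) lies 19 mm behind it (r.grasp_offset is the distance from the TCP to the grasp point, in mm); z points along the fingers, y is the direction in which the jaws open and shut (so a half turn about z gives the same grasp; the last joint's range is limited). The gripper opens to 94 mm and grips with 3 to 60 N. Pads are 16 mm wide; open, the fingers measure 119 mm over their backs; the gripper's body (75 mm by 177 mm) begins 78 mm behind the grasp point.
Start: joints at [-1.469, 0.245, 1.558, -0, 1.339, -0.174], TCP at [177.01, -625.445, 205.455] pointing down, gripper open.
Joint ranges: [-3.13, 3.13], [-1.02, 2.26], [0.13, 2.54], [-0.95, 4.09], [0.21, 2.88], [-2.74, 2.74]. Speed limits (rad/s): [2.57, 2.57, 3.14, 3.14, 3.14, 3.14].

## Interface

Orientations are given as a 3x3 rotation matrix whose columns are the frame's x, y, z axes.
In Python, from cell import r gives the robot as it stands.
- The arm moves only by the tool jog_arm, never from a script. Its argument "targets" is a list of rows, each an object with "translation": the shift along the world's x, y, z in cm, a list of three; "twist": the turn, a rotation vector about the world's x, y, z in rad, a list of three; "claw": the finger opening in cm, from 0 to 9.4. In form: [{"translation": [dx, dy, dz], "twist": [ax, ay, az], "claw": claw}, ...]. A call has 1 to 12 rows; each row is the pose to reach, as a shift and turn from the pose commanded when the call began; what a row does not reach only later rows make up. A row lasts 1/8 s, in which the tool goes at most 62.5 mm and 10.7 degrees, less where a joint would pass 70% of its speed; a pose out of reach is approached as far as the arm can. A call with a gripper value outside its range is refused whole. The fingers move at their own pace and stop on an object; "force" is the grip in N (left out, the last holds). Time passes only in rows, so rows that repeat a pose let the fingers close. It gives the time, the measured TCP pose, the force and the opening at its end, in the units of the state.
- r.state(): the state, without advancing time (a new reading comes with each control period).
- r.capture(name): name is "scene" or "side" or "wrist"; returns a dict with "frame" (480x640x3 uint8, red, green, blue), "mtx" (3x3 intrinsics, pixels), "D" ([k1, k2, p1, p2, k3] as OpenCV has them; the pictures are not rectified), "extrinsics" (4x4, takes a point from camera to world coordinates); the wrist camera has in their place "hand_eye" (4x4, takes a point from camera to tool coordinates, whose origin is the TCP and whose axes are the flange's). Camera axes: x right, y down, z forward; pixel columns grow to the right and rows downward; lengths in mm; the calibration is good to about 2 mm. A picture is of the moment at which its call begins: read the wrist's pose just before it. There is no depth.
- r.close_job(): hands the job in, once; it reports no verdict.
Trained networks look in a picture, given as the dict that the camera call returned (one of the last four; its "shot" number tells which), for a name from the list of things; names that differ only in an ending like _2 or _b are one class to them, and where a whole thing is asked for, a point or a joint stands for the part that bears it (a point fixed in the world has none). Each returns a list of dicts, best first, with "p" (0 to 1); they miss things now and then, are a little off and sometimes report something else, mostly with a low value. They report only what shows in the picture. A call takes as long as a camera call. They do not tell look-alikes from the thing itself.
- r.trace(picture, target): "mask" (480x640 bool, what is visible of it) and "xy" ([column, row] in pixels, amid what is visible of it).
- r.place_of(picture, target): "xy" ([column, row] in pixels: a listed point, or the origin of a listed thing).
The state is a dict: "time_s": time; "joint_positions": joint angles; "qvel": joint speeds; "tau": joint torques, N m; "tcp_pos": TCP position; "tcp_rot": TCP orientation; "contact_force": force on the tool from outside, world axes, zero at the start; "torque": the same for the moment, N m; "finger_gap": finger opening in mm.
Only numpy, scipy, OpenCV 4.12 (cv2) and the standard library are available. Lean on these libraries where they do the work, as an engineer would, in place of code of your own. Each camera call takes 0.05 s, during which the arm holds its last target.

## Working session

There is one attempt and no reset: what is moved stays moved. The work goes in short steps, Python scripts to look and compute and a tool call to move; the robot and the scene stay as the last step left them, time stands still between calls to the robot, and variables do not carry over. Pictures are saved under pics/ and viewed, and the job is handed in when it is done.

Besides the shell and the picture viewer there is one more tool, called in YAML: its name, and indented under it one key for each argument. jog_arm: Moves the arm, as the interface text tells. Its arguments: {"type":"object","properties":{"targets":{"type":"array"},"force":{"type":"number"}},"required":["targets"]}

```bash
mkdir -p pics; ls; python3 - <<'E'
from cell import r
import cv2
s=r.state(); print(s)
for n in ["scene","side","wrist"]:
    p=r.capture(n); cv2.imwrite(f"pics/{n}0.png",p["frame"][:,:,::-1])
    print(n,p["shot"],p["mtx"].tolist(),p["D"]);print(p.get("extrinsics",p.get("hand_eye")))
    for t in ["chute","chute_pickup","chute_pocket","treadle_pad","treadle","spacer_a","spacer_a_mouth"]:
        print(t,[(d["xy"],round(d["p"],2)) for d in r.place_of(p,t)])
print(r.state()["time_s"])
E
```

```text
pics
{'time_s': 0.0, 'joint_positions': array([-1.46908464e+00,  2.45813513e-01,  1.55898730e+00, -2.05537534e-05,
        1.33871631e+00, -1.74106349e-01]), 'qvel': array([ 2.17841192e-04,  4.89225216e-05, -1.61274579e-03, -6.31279506e-04,
        2.28602960e-04,  4.56885061e-04]), 'tau': array([-3.90110625e-03, -4.15840352e+01, -3.14602554e+01,  6.83389627e-02,
        3.32711509e-02, -1.31962929e-04]), 'tcp_pos': array([ 176.95163506, -624.82731213,  204.36009206]), 'tcp_rot': array([[ 9.62201481e-01,  2.72338508e-01, -2.15303773e-04],
       [ 2.72338412e-01, -9.62199632e-01,  1.91249961e-03],
       [ 3.13682080e-04, -1.89884545e-03, -9.99998148e-01]]), 'contact_force': array([ 1.55063554, -0.7208543 , -0.22665073]), 'torque': array([ 0.00564918, -0.01447547, -0.00511019]), 'finger_gap': 94.02760167878951}
scene 1 [[622.094665935716, 0.0, 313.9323981315217], [0.0, 622.094665935716, 234.98461798122983], [0.0, 0.0, 1.0]] [-0.17943833  0.          0.          0.          0.        ]
[[ 8.23940975e-01  3.11423746e-01 -4.73430587e-01  1.23920869e+03]
 [ 5.66373719e-01 -4.79833781e-01  6.70059962e-01 -1.00147528e+03]
 [-1.84954058e-02 -8.20228500e-01 -5.71736939e-01  9.07915512e+02]
 [ 0.00000000e+00  0.00000000e+00  0.00000000e+00  1.00000000e+00]]
chute [([334.7, 246.6], 0.62), ([298.3, 215.2], 0.6)]
chute_pickup [([338.5, 224.3], 0.84)]
chute_pocket [([264.2, 252.6], 0.86)]
treadle_pad [([298.2, 213.9], 0.87)]Traceback (most recent call last):
  File "<stdin>", line 8, in <module>
ValueError: it knows: bottle, bowl, chute, chute_pickup, chute_pocket, pump_module, spacer, spacer_a_mouth, spacer_b_mouth, treadle_pad
```

```bash
cat > h.py <<'E'
from cell import r
import cv2, numpy as np
np.set_printoptions(precision=3,suppress=True)
def ext(p,s=None):
    if "extrinsics" in p: return np.array(p["extrinsics"])
    T=np.eye(4);T[:3,:3]=s["tcp_rot"];T[:3,3]=s["tcp_pos"]
    return T@np.array(p["hand_eye"])
def onz(p,xy,z,T):
    u=cv2.undistortPoints(np.array([[xy]],float),np.array(p["mtx"]),np.array(p["D"]))[0,0]
    d=T[:3,:3]@np.array([u[0],u[1],1]);o=T[:3,3]
    return o+d*(z-o[2])/d[2]
def proj(p,X,T):
    Ti=np.linalg.inv(T); rv=cv2.Rodrigues(Ti[:3,:3])[0]
    return cv2.projectPoints(np.array(X,float).reshape(-1,1,3),rv,Ti[:3,3],np.array(p["mtx"]),np.array(p["D"]))[0][:,0]
E
python3 - <<'E'
from h import *
H={"chute":0,"chute_pickup":56,"chute_pocket":78,"treadle_pad":63,"spacer":78,"spacer_a_mouth":78,"bowl":0,"bottle":0,"pump_module":0}
for n in ["scene","side","wrist"]:
    s=r.state();p=r.capture(n); cv2.imwrite(f"pics/{n}1.png",p["frame"][:,:,::-1])
    T=ext(p,s)
    print(n,T[:3])
    for t in H:
      try: print(t,[(d["xy"],round(d["p"],2),onz(p,d["xy"],H[t],T)[:2]) for d in r.place_of(p,t) if d["p"]>.2])
      except Exception as e: print(t,e)
print(r.state()["time_s"])
E
```

```text
scene [[    0.824     0.311    -0.473  1239.209]
 [    0.566    -0.48      0.67  -1001.475]
 [   -0.018    -0.82     -0.572   907.916]]
chute [([333.6, 243.1], 0.6, array([548.859,  60.117])), ([284.0, 230.6], 0.3, array([411.27 ,  36.776]))]
chute_pickup [([335.1, 227.1], 0.78, array([558.037,  52.745]))]
chute_pocket [([264.8, 254.3], 0.62, array([ 502.44 , -151.252]))]
treadle_pad [([297.9, 214.8], 0.73, array([456.129,  39.519]))]
spacer [([341.9, 309.4], 0.85, array([ 745.799, -212.311])), ([268.5, 254.0], 0.77, array([ 508.722, -145.802])), ([290.1, 237.3], 0.61, array([510.831, -66.768])), ([372.8, 277.1], 0.58, array([745.687, -89.689])), ([337.0, 226.6], 0.29, array([578.268,  29.755])), ([392.8, 175.2], 0.28, array([570.857, 320.811]))]
spacer_a_mouth [([276.1, 257.8], 0.94, array([ 531.654, -147.727]))]
bowl [([178.3, 333.9], 0.66, array([ 453.915, -394.901]))]
bottle [([394.3, 174.7], 0.72, array([510.336, 450.189]))]
pump_module [([254.3, 369.0], 0.97, array([ 650.344, -381.88 ]))]
side [[  -0.719   -0.34     0.607 -351.756]
 [  -0.695    0.379   -0.611  920.439]
 [  -0.
[... 401 characters left out ...]
281.8, 238.6], 0.6, array([631.988,  41.612])), ([316.6, 222.0], 0.59, array([626.501, -78.488])), ([185.3, 367.9], 0.34, array([419.994, 490.339]))]
spacer_a_mouth [([359.8, 223.1], 0.58, array([ 538.509, -149.088]))]
bowl [([366.9, 229.6], 0.37, array([ 589.515, -242.029]))]
bottle [([185.1, 364.9], 0.78, array([506.035, 441.575]))]
pump_module [([382.0, 203.8], 0.8, array([ 656.816, -394.748])), ([353.9, 245.4], 0.37, array([ 560.46 , -152.418]))]
wrist [[   0.271   -0.923   -0.274  257.015]
 [  -0.963   -0.26    -0.076 -601.137]
 [  -0.001    0.285   -0.959  385.008]]
chute []
chute_pickup []
chute_pocket []
treadle_pad []
spacer []
spacer_a_mouth []
bowl []
bottle []
pump_module []
1.75
```

```bash
ls pics
```

```text
scene0.png
scene1.png
side1.png
wrist1.png
```

View pics/scene1.png

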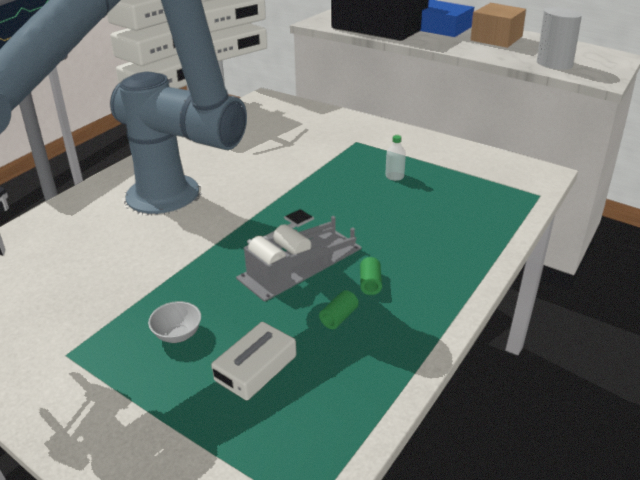

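View pics/side1.png

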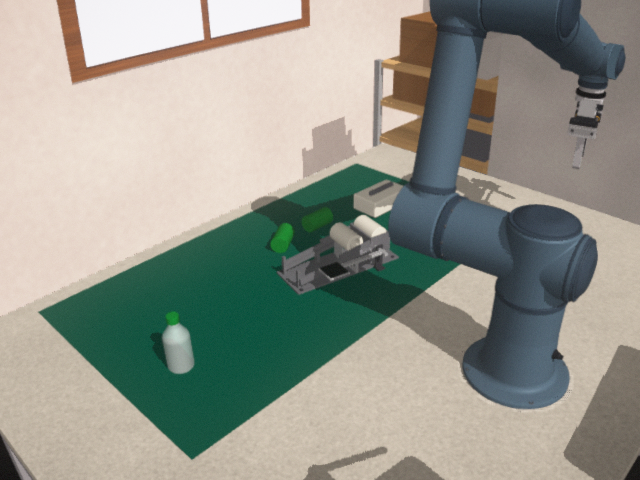

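```bash
python3 - <<'E'
import cv2
a=cv2.imread("pics/scene1.png")[180:320,220:420];cv2.imwrite("pics/c1.png",cv2.resize(a,None,fx=4,fy=4,interpolation=3))
a=cv2.imread("pics/side1.png")[190:320,240:440];cv2.imwrite("pics/c2.png",cv2.resize(a,None,fx=4,fy=4,interpolation=3))
E
```

```text
(no output)
```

View pics/c1.png

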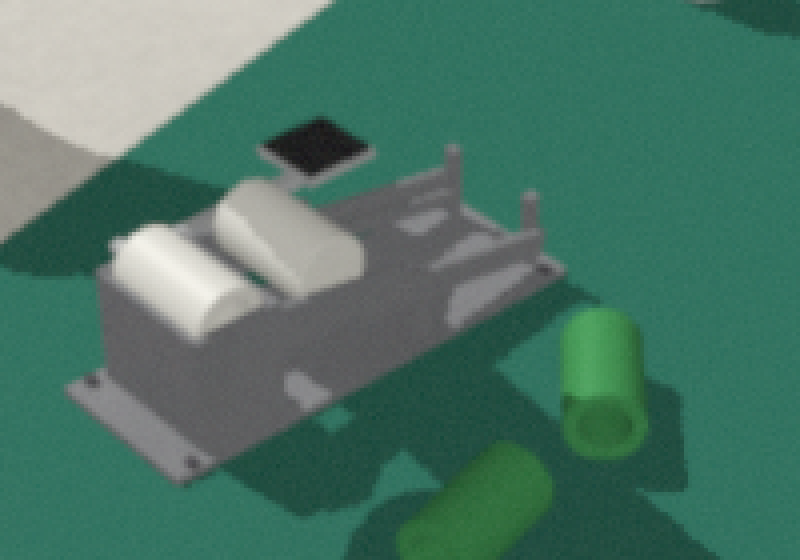

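View pics/c2.png

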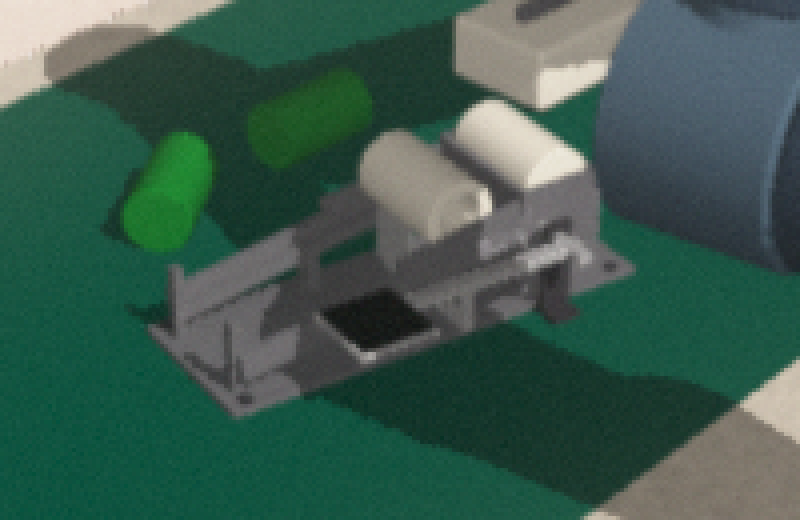

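```bash
cat > fit.py <<'E'
from h import *
from scipy.optimize import least_squares
M=np.array([[622.094665935716,0,313.9323981315217],[0,622.094665935716,234.98461798122983],[0,0,1]])
E
python3 - <<'E'
from h import *
from scipy.optimize import least_squares
P={n:r.capture(n) for n in ["scene","side"]}
for n in P: np.savez(n,**{k:P[n][k] for k in["mtx","D","extrinsics"]})
A=(-35,27.5,56);B=(35,27.5,56);pad=(-88,-40,63);pk=(0,0,56);po=(0,-205,78);q=(0,-135,78)
obs=[("scene",A,(333.3,217)),("scene",B,(352.5,228.7)),("scene",pad,(299.5,216.7)),("scene",po,(264.5,253.5)),
("side",B,(283.5,256.5)),("side",A,(297,270.5)),("side",pad,(333.7,270.8)),("side",po,(369.6,226.3)),("scene",pk,(337,226)),("side",pk,(300.8,260.4))]
def W(v,X):
    c,s=np.cos(v[2]),np.sin(v[2]);X=np.array(X,float)
    return np.array([v[0]+c*X[0]-s*X[1],v[1]+s*X[0]+c*X[1],X[2]])
f=lambda v:np.concatenate([proj(P[n],W(v,X),ext(P[n]))[0]-np.array(o) for n,X,o in obs])
S=least_squares(f,[554,55,-0.23],loss="soft_l1");print(S.x);print(S.fun.reshape(-1,2))
v=S.x
for X in(pad,pk,q,po):print(W(v,X))
np.save("chute.npy",v)
E
```

```text
[555.111  54.148  -0.267]
[[-0.013 -0.501]
 [-0.059 -0.436]
 [-0.619 -1.342]
 [ 1.913 -1.104]
 [-0.052 -0.652]
 [ 0.435 -1.462]
 [-0.216 -2.329]
 [-0.006  2.3  ]
 [-2.595  0.463]
 [-0.573 -1.365]]
[459.677  38.775  63.   ]
[555.111  54.148  56.   ]
[519.504 -76.072  78.   ]
[ 501.04  -143.593   78.   ]
```

jog_arm:
  targets:
    - {"translation":[9.4,22.1,-1],"twist":[0,0,-0.18],"claw":0}
    - {"translation":[18.8,44.2,-3],"twist":[0,0,-0.36],"claw":0}
    - {"translation":[28.3,66.4,-9],"twist":[0,0,-0.54],"claw":0}
    - {"translation":[28.3,66.4,-9],"twist":[0,0,-0.54],"claw":0}
    - {"translation":[28.3,66.4,-9],"twist":[0,0,-0.54],"claw":0}
    - {"translation":[28.3,66.4,-9],"twist":[0,0,-0.54],"claw":0}
    - {"translation":[28.3,66.4,-9],"twist":[0,0,-0.54],"claw":0}
    - {"translation":[28.3,66.4,-9],"twist":[0,0,-0.54],"claw":0}
    - {"translation":[28.3,66.4,-9],"twist":[0,0,-0.54],"claw":0}
    - {"translation":[28.3,66.4,-9],"twist":[0,0,-0.54],"claw":0}
    - {"translation":[28.3,66.4,-9],"twist":[0,0,-0.54],"claw":0}
    - {"translation":[28.3,66.4,-9],"twist":[0,0,-0.54],"claw":0}

```text
time_s: 3.35
tcp_pos: [460.5, 41.1, 115.4]
tcp_rot: [[0.966, -0.259, 0.0], [-0.259, -0.966, 0.0], [0.0, -0.0, -1.0]]
contact_force: [0.4, -0.8, 0.9]
finger_gap: 0.3
```

```bash
python3 - <<'E'
from h import *
v=np.load("chute.npy")
def W(X):
    c,s=np.cos(v[2]),np.sin(v[2]);return np.array([v[0]+c*X[0]-s*X[1],v[1]+s*X[0]+c*X[1],X[2]])
s=r.state();print(s["joint_positions"],s["tcp_pos"])
p=r.capture("wrist");T=ext(p,s);im=p["frame"][:,:,::-1].copy()
cv2.imwrite("pics/w2.png",im)
for t,z in(("treadle_pad",63),("chute_pickup",56),("spacer",78),("spacer_a_mouth",78)):
    print(t,[(d["xy"],round(d["p"],2),onz(p,d["xy"],z,T)[:2]) for d in r.place_of(p,t) if d["p"]>.2])
print(proj(p,[W((-88,-40,63)),s["tcp_pos"],W((0,0,56)),W((-35,27.5,56)),W((35,27.5,56))],T))
p=r.capture("side");cv2.imwrite("pics/s2.png",cv2.resize(p["frame"][190:320,240:440,::-1],None,fx=4,fy=4,interpolation=3))
E
```

```text
[-0.157 -0.1    2.098  0.     1.143  1.675] [460.483  41.062 115.352]
treadle_pad [([321.7, 257.2], 0.66, array([459.736,  42.366]))]
chute_pickup [([253.4, 110.5], 0.79, array([555.959,  58.087]))]
spacer [([619.6, 117.1], 0.81, array([ 501.482, -142.832])), ([491.8, 111.0], 0.69, array([521.823, -69.554]))]
spacer_a_mouth [([624.2, 43.7], 0.95, array([ 540.34 , -149.959]))]
[[327.247 255.887]
 [324.027 290.747]
 [260.203 110.078]
 [217.398 169.684]
 [210.607  47.653]]
```

View pics/w2.png

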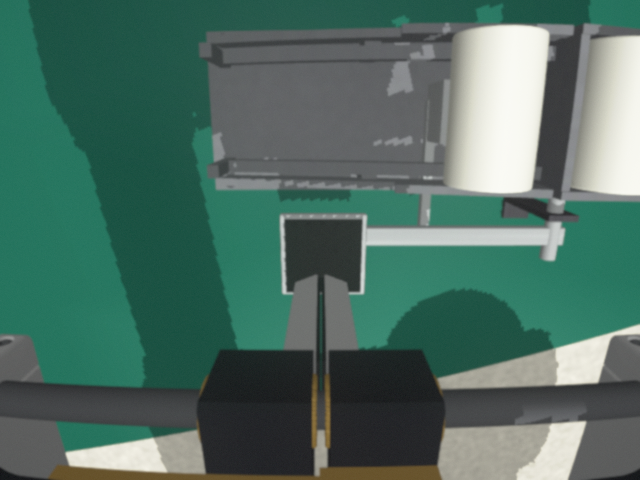

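View pics/s2.png

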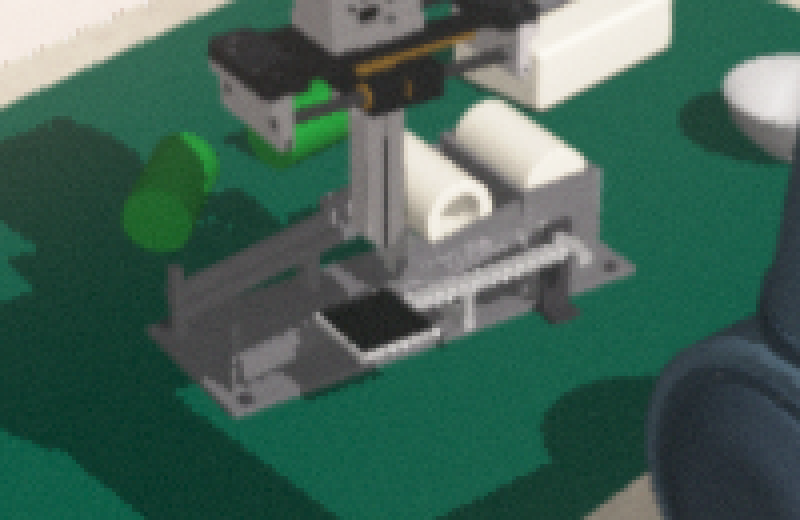

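jog_arm:
  targets:
    - {"translation":[0,0,-4.5],"twist":[0,0,0],"claw":0}
    - {"translation":[0,0,-6],"twist":[0,0,0],"claw":0}
    - {"translation":[0,0,-7],"twist":[0,0,0],"claw":0}
    - {"translation":[0,0,-7.8],"twist":[0,0,0],"claw":0}
    - {"translation":[0,0,-8.2],"twist":[0,0,0],"claw":0}
    - {"translation":[0,0,-8.2],"twist":[0,0,0],"claw":0}

```text
time_s: 4.4
tcp_pos: [460.7, 37.8, 34.5]
tcp_rot: [[0.965, -0.261, 0.001], [-0.261, -0.965, -0.001], [0.001, 0.001, -1.0]]
contact_force: [-3.7, -2.5, 6.9]
finger_gap: 0.5
```

jog_arm:
  targets:
    - {"translation":[0,0,-0.3],"twist":[0,0,0],"claw":0}
    - {"translation":[0,0,-0.5],"twist":[0,0,0],"claw":0}
    - {"translation":[0,0,-0.5],"twist":[0,0,0],"claw":0}

```text
time_s: 4.78
tcp_pos: [461.2, 37.7, 30.4]
tcp_rot: [[0.965, -0.261, 0.001], [-0.261, -0.965, -0.002], [0.002, 0.001, -1.0]]
contact_force: [-4.5, -2.3, 11.1]
finger_gap: 0.7
```

jog_arm:
  targets:
    - {"translation":[0,0,-0.3],"twist":[0,0,0],"claw":0}
    - {"translation":[0,0,-0.3],"twist":[0,0,0],"claw":0}
    - {"translation":[0,0,-0.3],"twist":[0,0,0],"claw":0}

```text
time_s: 5.15
tcp_pos: [461.4, 37.5, 29.4]
tcp_rot: [[0.966, -0.26, -0.0], [-0.26, -0.966, -0.002], [0.0, 0.002, -1.0]]
contact_force: [-12.3, -1.9, 30.4]
finger_gap: 0.3
```

```bash
python3 - <<'E'
from h import *
s=r.state();print(s["tcp_pos"],s["contact_force"])
p=r.capture("wrist");cv2.imwrite("pics/w3.png",p["frame"][:,:,::-1])
p=r.capture("side");cv2.imwrite("pics/s3.png",cv2.resize(p["frame"][190:320,240:440,::-1],None,fx=4,fy=4,interpolation=3))
E
```

```text
[461.429  37.495  29.351] [-12.271  -1.858  30.43 ]
```

View pics/w3.png

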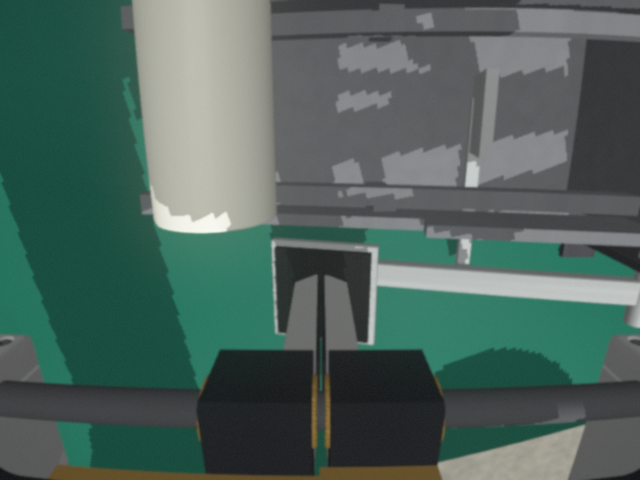

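View pics/s3.png

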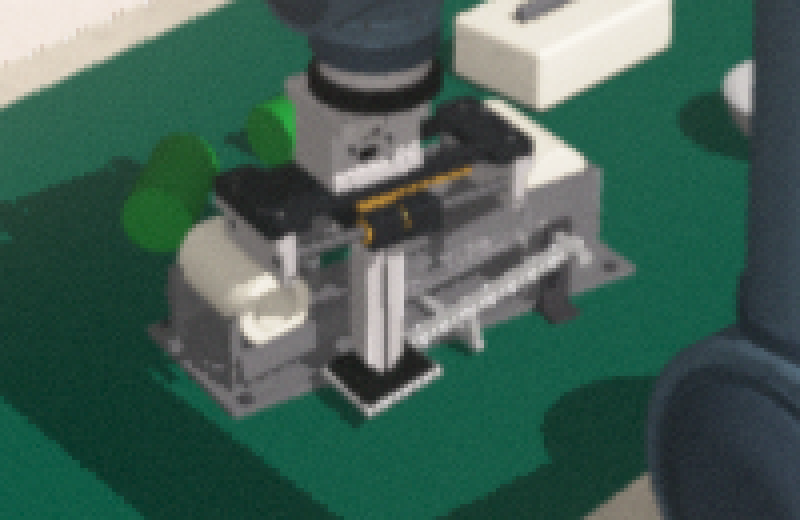

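jog_arm:
  targets:
    - {"translation":[0,0,2],"twist":[0,0,0],"claw":0}
    - {"translation":[0,0,7],"twist":[0,0,0],"claw":0}
    - {"translation":[0,0,13],"twist":[0,0,0],"claw":9.4}
    - {"translation":[3,0.5,15],"twist":[0,0,0],"claw":9.4}
    - {"translation":[9.6,1.7,15],"twist":[0,0,0],"claw":9.4}
    - {"translation":[9.6,1.7,15],"twist":[0,0,0],"claw":9.4}
    - {"translation":[9.6,1.7,15],"twist":[0,0,0],"claw":9.4}

```text
time_s: 6.12
tcp_pos: [555.9, 55.5, 175.3]
tcp_rot: [[0.965, -0.261, -0.0], [-0.261, -0.965, 0.0], [-0.0, -0.0, -1.0]]
contact_force: [-0.2, 0.3, 0.1]
finger_gap: 46.9
```

```bash
python3 - <<'E'
from h import *
v=np.load("chute.npy")
def W(X):
    c,s=np.cos(v[2]),np.sin(v[2]);return np.array([v[0]+c*X[0]-s*X[1],v[1]+s*X[0]+c*X[1],X[2]])
s=r.state();print(s["joint_positions"],s["tcp_pos"],s["contact_force"],s["finger_gap"])
p=r.capture("wrist");T=ext(p,s);im=p["frame"][:,:,::-1].copy()
for t,z in(("treadle_pad",63),("chute_pickup",56),("spacer",56),("spacer_a_mouth",56)):
    print(t,[(d["xy"],round(d["p"],2),onz(p,d["xy"],z,T)[:2]) for d in r.place_of(p,t) if d["p"]>.2])
q=proj(p,[W((0,0,56)),W((-35,27.5,56)),W((35,27.5,56)),s["tcp_pos"],W((-40,24,56)),W((-40,-24,56)),W((40,24,56)),W((40,-24,56))],T);print(q)
for a in q: cv2.circle(im,tuple(int(x) for x in a),3,(0,0,255),-1)
cv2.imwrite("pics/w4.png",im)
E
```

```text
[-0.103  0.062  1.82   0.     1.26   1.731] [555.902  55.515 175.331] [-0.18   0.311  0.052] 46.90832335137987
treadle_pad [([365.2, 331.3], 0.8, array([460.257,  44.324]))]
chute_pickup [([586.2, 237.5], 0.4, array([ 489.977, -153.964]))]
spacer [([584.4, 238.9], 0.96, array([ 489.167, -152.296])), ([320.5, 231.1], 0.85, array([553.198,  58.202])), ([373.0, 6.1], 0.78, array([701.294, -20.006]))]
spacer_a_mouth [([592.6, 187.3], 0.79, array([ 531.366, -162.586]))]
[[324.807 227.57 ]
 [290.999 268.731]
 [289.2   183.608]
 [324.024 290.74 ]
 [295.381 274.413]
 [353.764 274.506]
 [293.647 177.116]
 [356.426 177.238]]
```

View pics/w4.png

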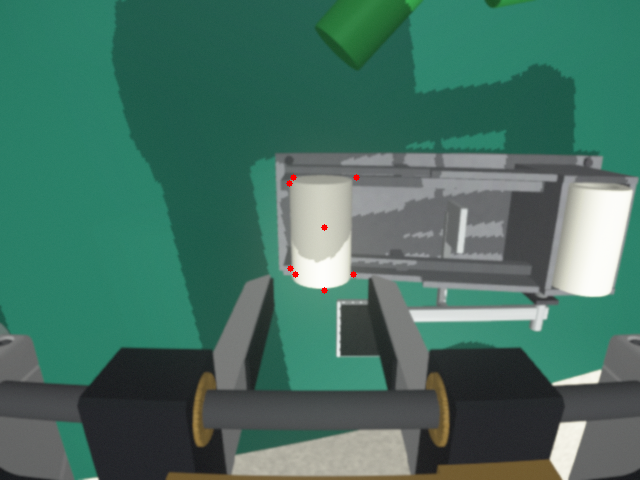

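jog_arm:
  force: 25
  targets:
    - {"translation":[-0.1,0.1,-4],"twist":[0,0,0],"claw":9.4}
    - {"translation":[-0.1,0.1,-6],"twist":[0,0,0],"claw":9.4}
    - {"translation":[-0.1,0.1,-10],"twist":[0,0,0],"claw":9.4}
    - {"translation":[-0.1,0.1,-12.5],"twist":[0,0,0],"claw":9.4}
    - {"translation":[-0.1,0.1,-13.8],"twist":[0,0,0],"claw":9.4}
    - {"translation":[-0.1,0.1,-13.8],"twist":[0,0,0],"claw":9.4}

```text
time_s: 7.12
tcp_pos: [554.5, 56.5, 37.2]
tcp_rot: [[0.965, -0.261, -0.001], [-0.261, -0.965, 0.0], [-0.001, 0.0, -1.0]]
contact_force: [0.8, -0.3, 0.3]
finger_gap: 94.0
```

jog_arm:
  force: 25
  targets:
    - {"translation":[0,0,0],"twist":[0,0,0],"claw":4}
    - {"translation":[0,0,0],"twist":[0,0,0],"claw":4}
    - {"translation":[0,0,0],"twist":[0,0,0],"claw":4}
    - {"translation":[0,0,0],"twist":[0,0,0],"claw":4}
    - {"translation":[0,0,0],"twist":[0,0,0],"claw":4}
    - {"translation":[0,0,0],"twist":[0,0,0],"claw":4}

```text
time_s: 7.88
tcp_pos: [554.8, 55.9, 37.5]
tcp_rot: [[0.965, -0.261, -0.001], [-0.261, -0.965, -0.001], [-0.0, 0.001, -1.0]]
contact_force: [-1.8, -4.0, 1.9]
finger_gap: 47.4
```

jog_arm:
  targets:
    - {"translation":[0,0,1],"twist":[0,0,0],"claw":4}
    - {"translation":[0,0,4],"twist":[0,0,0],"claw":4}
    - {"translation":[0,0,10],"twist":[0,0,0],"claw":4}
    - {"translation":[0,0,16],"twist":[0,0,0],"claw":4}
    - {"translation":[0,0,22],"twist":[0,0,0],"claw":4}
    - {"translation":[0,0,26],"twist":[0,0,0],"claw":4}
    - {"translation":[0,0,26],"twist":[0,0,0],"claw":4}
    - {"translation":[0,0,26],"twist":[0,0,0],"claw":4}

```text
time_s: 8.88
tcp_pos: [554.0, 56.9, 295.4]
tcp_rot: [[0.965, -0.261, -0.003], [-0.261, -0.965, 0.001], [-0.003, 0.0, -1.0]]
contact_force: [-0.4, -0.0, -1.8]
finger_gap: 47.0
```

```bash
python3 - <<'E'
from h import *
from scipy.optimize import least_squares
s=r.state();print(s["joint_positions"],s["tcp_pos"],s["contact_force"],s["finger_gap"])
p=r.capture("side");cv2.imwrite("pics/s5.png",cv2.resize(p["frame"][100:340,220:460,::-1],None,fx=2.5,fy=2.5))
D=[([.2458,1.559,1.3387],(176.95,-624.83,204.36)),([-.1,2.098,1.143],(460.48,41.06,115.35)),([.062,1.82,1.26],(555.9,55.5,175.3)),(s["joint_positions"][[1,2,4]],s["tcp_pos"])]
J1=[-1.469,-.157,-.103,s["joint_positions"][0]]
A=[];B=[]
for (j,x),j1 in zip(D,J1):
    rad=x[0]*np.cos(j1)+x[1]*np.sin(j1); lat=-x[0]*np.sin(j1)+x[1]*np.cos(j1)
    a,b,c=j[0],j[0]+j[1],sum(j);print(rad,lat,c)
    A.append([np.sin(a),np.sin(b),0]);B.append(rad)
    A.append([np.cos(a),np.cos(b),1]);B.append(x[2])
so=np.linalg.lstsq(np.array(A),np.array(B),rcond=None);print("L1,L2,h-d",so[0],so[3],np.array(A)@so[0]-B)
E
```

```text
[-0.101 -0.034  1.695  0.     1.483  1.733] [554.036  56.907 295.432] [-0.423 -0.026 -1.784] 47.03729555743078
639.5771631300556 112.53836591363086 3.1435
448.3964923186463 112.55371906931455 3.141
547.2474368525094 112.36237296514648 3.142
545.422113280748 112.7331020156318 3.1446752982750272
L1,L2,h-d [434.163 550.048 -89.018] [2.894 1.895 0.182] [  1.126   0.193   8.874  -0.275   3.281   0.583 -12.281  -0.501]
```

View pics/s5.png

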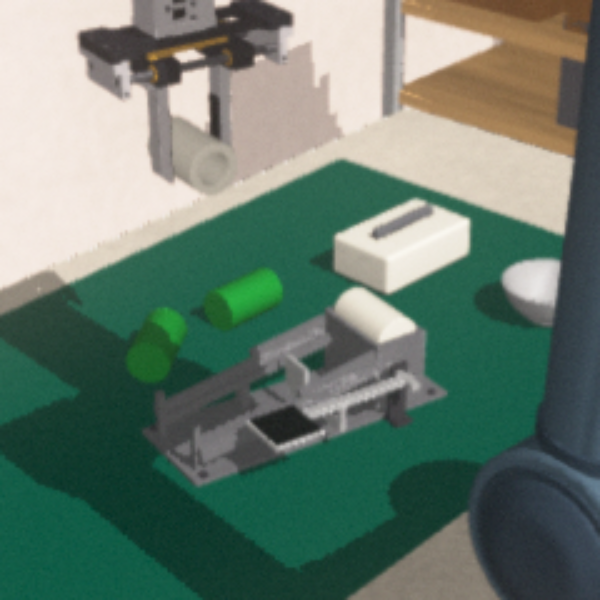

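jog_arm:
  targets:
    - {"translation":[0,0,5],"twist":[-0.018,-0.18,0],"claw":4}
    - {"translation":[0,0,10],"twist":[-0.035,-0.35,0],"claw":4}
    - {"translation":[0,0,10],"twist":[-0.05,-0.5,0],"claw":4}
    - {"translation":[0,0,10],"twist":[-0.05,-0.5,0],"claw":4}
    - {"translation":[0,0,10],"twist":[-0.05,-0.5,0],"claw":4}

```text
time_s: 9.55
tcp_pos: [554.9, 56.5, 395.5]
tcp_rot: [[0.846, -0.242, 0.475], [-0.249, -0.967, -0.047], [0.471, -0.078, -0.879]]
contact_force: [-0.2, 0.2, -1.9]
finger_gap: 47.9
```

```bash
cat > kin.py <<'E'
from h import *
from scipy.spatial.transform import Rotation as Ro
# v: h,L1,L2,e(elbow offset perp),d,r0
LAT=112.6
def fk(j,v):
    h,L1,L2,e,d=v
    Rz=Ro.from_rotvec([0,0,j[0]]); 
    R2=Rz*Ro.from_rotvec([0,j[1],0]); R3=Rz*Ro.from_rotvec([0,j[1]+j[2],0])
    R4=R3*Ro.from_rotvec([0,0,j[3]]); R5=R4*Ro.from_rotvec([0,j[4],0]); R6=R5*Ro.from_rotvec([0,0,j[5]])
    p=Rz.apply([0,LAT,h])+R2.apply([0,0,L1])+R3.apply([e,0,L2])+R6.apply([0,0,d])
    return p,R6.as_matrix()
E
python3 - <<'E'
from kin import *
from scipy.optimize import least_squares
s=r.state();q=s["joint_positions"];print(q,s["tcp_pos"],s["contact_force"],s["finger_gap"]);print(s["tcp_rot"])
D=[([-1.46908,.245813,1.558987,0,1.338716,-.174106],(176.95,-624.83,204.36)),([-.157,-.1,2.098,0,1.143,1.675],(460.483,41.062,115.352)),([-.103,.062,1.82,0,1.26,1.731],(555.902,55.515,175.331)),([-.101,-.034,1.695,0,1.483,1.733],(554.036,56.907,295.432)),(q,s["tcp_pos"])]
f=lambda v:np.concatenate([fk(j,v)[0]-np.array(x) for j,x in D])
S=least_squares(f,[350,434,500,0,250]);print(S.x,S.cost);print(S.fun.reshape(-1,3))
np.save("kin.npy",S.x);print(fk(q,S.x)[1])
E
```

```text
[-0.103 -0.391  1.881  0.002  1.154  1.732] [554.878  56.495 395.482] [-0.228  0.213 -1.888] 47.9106171575786
[[ 0.846 -0.242  0.475]
 [-0.249 -0.967 -0.047]
 [ 0.471 -0.078 -0.879]]
[273.393 420.303 568.66   65.913 280.794] 0.13230860822260662
[[ 0.015 -0.048 -0.065]
 [ 0.057  0.035 -0.15 ]
 [-0.134  0.238 -0.109]
 [-0.015  0.123  0.358]
 [ 0.008  0.    -0.033]]
[[ 0.242  0.846  0.475]
 [ 0.967 -0.249 -0.047]
 [ 0.078  0.471 -0.879]]
```

```bash
cat >> kin.py <<'E'
V=np.load("kin.npy") if __import__("os").path.exists("kin.npy") else None
LO=np.array([-3.13,-1.02,.13,-.95,.21,-2.74]);HI=np.array([3.13,2.26,2.54,4.09,2.88,2.74])
A=np.array([[0,-1,0],[1,0,0],[0,0,1.]])
def ik(p,R):
    h,L1,L2,e,d=V
    R=R@A.T; w=np.array(p)-d*R[:,2]
    rr=np.hypot(w[0],w[1])
    if rr<LAT: return None
    j1=np.arctan2(w[1],w[0])-np.arcsin(LAT/rr)
    rad=np.sqrt(rr**2-LAT**2); z=w[2]-h; L=np.hypot(L2,e); g=np.arctan2(e,L2)
    c=(rad**2+z**2-L1**2-L**2)/(2*L1*L)
    if abs(c)>1: return None
    t=np.arccos(c); j3=t-g   # forearm dir angle = j2+j3+g
    j2=np.arctan2(rad,z)-np.arctan2(L*np.sin(t),L1+L*np.cos(t))
    R3=(Ro.from_rotvec([0,0,j1])*Ro.from_rotvec([0,j2+j3,0])).as_matrix()
    M=R3.T@R
    j5=np.arccos(np.clip(M[2,2],-1,1)); j4=np.arctan2(M[1,2],M[0,2]); j6=np.arctan2(M[2,1],-M[2,0])
    if j4<-.95: j4+=2*np.pi
    return np.array([j1,j2,j3,j4,j5,j6])
def marg(q): return -9 if q is None else min((q-LO).min(),(HI-q).min())
E
python3 - <<'E'
from kin import *
s=r.state();print(ik(s["tcp_pos"],s["tcp_rot"]),s["joint_positions"])
out=[]
for psi in np.arange(-180,180,15):
  a=np.radians(psi);tz=np.array([np.cos(a),np.sin(a),0]);tx=np.array([0,0,-1.]);R=np.c_[tx,np.cross(tz,tx),tz]
  for x in np.arange(200,900,50):
    for y in np.arange(-400,500,50):
      for z in (230,280,330,400,500):
        q=ik((x,y,z),R);m=marg(q)
        if m>.1: out.append((m,psi,x,y,z,q))
out.sort(key=lambda o:-o[0])
import collections
c=collections.Counter((o[1],o[4]) for o in out);print(sorted(c.items()))
for psi in sorted(set(o[1] for o in out)):
  for z in(230,330,500):
    b=[o for o in out if o[1]==psi and o[4]==z]
    if b: print(b[0][:5],b[0][5])
E
```

```text
[-0.103 -0.391  1.881  0.002  1.154  1.732] [-0.103 -0.391  1.881  0.002  1.154  1.732]
[((np.int64(-180), 230), 122), ((np.int64(-180), 280), 108), ((np.int64(-180), 330), 93), ((np.int64(-180), 400), 62), ((np.int64(-180), 500), 4), ((np.int64(-165), 230), 99), ((np.int64(-165), 280), 88), ((np.int64(-165), 330), 72), ((np.int64(-165), 400), 45), ((np.int64(-165), 500), 1), ((np.int64(-150), 230), 80), ((np.int64(-150), 280), 68), ((np.int64(-150), 330), 54), ((np.int64(-150), 400), 28), ((np.int64(-135), 230), 63), ((np.int64(-135), 280), 53), ((np.int64(-135), 330), 40), ((np.int64(-135), 400), 19), ((np.int64(-120), 230), 46), ((np.int64(-120), 280), 37), ((np.int64(-120), 330), 31), ((np.int64(-120), 400), 12), ((np.int64(-105), 230), 26), ((np.int64(-105), 280), 20), ((np.int64(-105), 330), 15), ((np.int64(-105), 400), 5), ((np.int64(-90), 230), 12), ((np.int64(-90), 280), 5), ((np.int64(-90), 330), 2), ((np.int64(-75), 230), 1), ((np.int64(-75), 280), 1), ((np.int64(-60), 230), 13), ((np.int64(-60), 280), 10), ((np.int64(-60), 330), 7), ((np.int64(-60), 400), 3), ((np.int64(-
[... 9316 characters left out ...]
, np.int64(300), np.int64(250), 230) [-0.006  0.403  1.903  0.705  2.271  2.072]
(np.float64(0.48624515809282176), np.int64(150), np.int64(250), np.int64(250), 330) [-0.006  0.115  2.023  0.815  2.394  2.232]
(np.float64(0.15135365486403707), np.int64(150), np.int64(350), np.int64(150), 500) [-0.175  0.102  1.694  1.019  2.729  2.55 ]
(np.float64(0.6186302203201526), np.int64(165), np.int64(200), np.int64(350), 230) [0.325 0.39  1.921 0.778 2.233 2.115]
(np.float64(0.46865607348541705), np.int64(165), np.int64(200), np.int64(300), 330) [0.233 0.155 1.978 0.791 2.411 2.217]
(np.float64(0.1581744385914834), np.int64(165), np.int64(300), np.int64(250), 500) [0.112 0.114 1.682 1.054 2.709 2.582]
```

```bash
cat > plan.py <<'E'
from kin import *
from scipy.spatial.transform import Slerp
s=r.state();p0=np.array([555,56.6,395.5]);R0=s["tcp_rot"]
out=[]
for psi in np.arange(-30,181,10):
  a=np.radians(psi);tz=np.array([np.cos(a),np.sin(a),0]);tx=np.array([0,0,-1.]);R=np.c_[tx,np.cross(tz,tx),tz]
  sl=Slerp([0,1],Ro.from_matrix([R0,R]))
  for x in np.arange(300,801,50):
    for y in np.arange(-300,401,50):
      for z in (270,300,350):
        q=ik((x,y,z),R)
        if marg(q)<.2 or not .8<q[4]<2.0: continue
        p=np.array([x,y,z]);ts=np.linspace(0,1,25)
        Q=[ik(p0+t*(p-p0),sl(t).as_matrix()) for t in ts]
        m=min(marg(k) for k in Q)
        if m<.1: continue
        out.append((m,np.abs(np.diff(Q,axis=0)).max(),psi,x,y,z,(Ro.from_matrix(R)*Ro.from_matrix(R0).inv()).as_rotvec(),q))
out.sort(key=lambda o:-min(o[0],.35)+.3*o[1])
for o in out[:15]: print(*o)
print(len(out))
E
python3 plan.py
```

```text
0.35611807126842265 0.06060114286292295 90 500 100 270 [ 1.659  1.359 -0.724] [-0.56   0.282  1.964  1.197  1.998  2.384]
0.3538018500127822 0.06113110698750335 90 450 200 270 [ 1.659  1.359 -0.724] [-0.426  0.13   2.15   1.283  1.89   2.386]
0.37554565054472455 0.06160633933427939 90 450 150 270 [ 1.659  1.359 -0.724] [-0.526  0.154  2.122  1.211  1.963  2.364]
0.3572232270384976 0.06376861545797576 80 500 50 270 [ 1.793  1.225 -0.824] [-0.69   0.229  2.031  1.225  1.961  2.383]
0.36806556256958256 0.06571533301152432 100 450 200 270 [ 1.518  1.483 -0.622] [-0.377  0.229  2.032  1.197  1.987  2.372]
0.37080569353940307 0.06673871521820574 100 400 250 270 [ 1.518  1.483 -0.622] [-0.312  0.113  2.169  1.238  1.933  2.369]
0.35780492007565856 0.0703848986416693 110 400 300 270 [ 1.37   1.595 -0.518] [-0.156  0.214  2.05   1.231  1.952  2.382]
0.3539007729881174 0.0708114442458846 70 500 0 270 [ 1.92   1.079 -0.921] [-0.814  0.183  2.087  1.258  1.921  2.386]
0.3511954487809401 0.07109261410850862 70 450 0 270 [ 1.92   1.079 -0.921] [-0.898  0.095  2.189  1.19   1.977  2.349]
0.3507503456336858 0.07142815172990336 110 350 350 270 [ 1.37   1.595 -0.518] [-0.06   0.123  2.157  1.296  1.877  2.389]
0.36604355846677494 0.07185130854338029 110 350 300 270 [ 1.37   1.595 -0.518] [-0.174  0.108  2.174  1.211  1.958  2.359]
0.35899537211858235 0.07306297570135521 70 500 -50 270 [ 1.92   1.079 -0.921] [-0.882  0.243  2.015  1.213  1.975  2.381]
0.3644196561876374 0.07501003658073646 120 350 350 270 [ 1.217  1.696 -0.412] [-0.012  0.223  2.039  1.209  1.975  2.376]
0.3500278031029569 0.07607722941064066 120 300 400 270 [ 1.217  1.696 -0.412] [0.099 0.152 2.125 1.286 1.89  2.39 ]
0.3800533838315765 0.07647587423140534 120 300 350 270 [ 1.217  1.696 -0.412] [-0.013  0.121  2.16   1.201  1.969  2.356]
1207
```

jog_arm:
  force: 30
  targets:
    - {"translation":[-0.84,1.14,-0.92],"twist":[0.133,0.109,-0.058],"claw":4}
    - {"translation":[-1.68,2.29,-1.84],"twist":[0.265,0.217,-0.116],"claw":4}
    - {"translation":[-2.52,3.43,-2.76],"twist":[0.398,0.326,-0.174],"claw":4}
    - {"translation":[-3.36,4.58,-3.68],"twist":[0.531,0.435,-0.232],"claw":4}
    - {"translation":[-4.2,5.72,-4.6],"twist":[0.664,0.544,-0.29],"claw":4}
    - {"translation":[-5.04,6.86,-5.52],"twist":[0.796,0.652,-0.348],"claw":4}
    - {"translation":[-5.88,8.01,-6.44],"twist":[0.929,0.761,-0.405],"claw":4}
    - {"translation":[-6.72,9.15,-7.36],"twist":[1.062,0.87,-0.463],"claw":4}
    - {"translation":[-7.56,10.3,-8.28],"twist":[1.194,0.978,-0.521],"claw":4}
    - {"translation":[-8.4,11.44,-9.2],"twist":[1.327,1.087,-0.579],"claw":4}
    - {"translation":[-9.24,12.58,-10.12],"twist":[1.46,1.196,-0.637],"claw":4}
    - {"translation":[-10.08,13.73,-11.04],"twist":[1.593,1.305,-0.695],"claw":4}

```text
time_s: 11.05
tcp_pos: [455.5, 193.1, 286.1]
tcp_rot: [[0.05, -0.998, -0.023], [-0.067, -0.027, 0.997], [-0.997, -0.049, -0.068]]
contact_force: [-0.3, 0.5, -2.0]
finger_gap: 47.4
```

```bash
cat > rem.py <<'E'
from kin import *
s=r.state();print(s["time_s"],s["joint_positions"],ik(s["tcp_pos"],s["tcp_rot"]),s["tcp_pos"],s["contact_force"],s["finger_gap"]);print(s["tcp_rot"])
a=np.pi/2;tz=np.array([np.cos(a),np.sin(a),0]);tx=np.array([0,0,-1.]);R=np.c_[tx,np.cross(tz,tx),tz]
print((Ro.from_matrix(R)*Ro.from_matrix(s["tcp_rot"]).inv()).as_rotvec())
E
python3 rem.py
```

```text
11.05 [-0.426  0.081  2.115  1.239  1.888  2.398] [-0.428  0.083  2.115  1.238  1.889  2.396] [455.517 193.083 286.065] [-0.275  0.459 -1.973] 47.39506504720473
[[ 0.05  -0.998 -0.023]
 [-0.067 -0.027  0.997]
 [-0.997 -0.049 -0.068]]
[ 0.067  0.05  -0.025]
```

jog_arm:
  targets:
    - {"translation":[-0.4,0.6,-0.5],"twist":[0.066,0.054,-0.029],"claw":4}
    - {"translation":[-0.4,0.6,-0.5],"twist":[0.066,0.054,-0.029],"claw":4}
    - {"translation":[-0.4,0.6,-0.5],"twist":[0.066,0.054,-0.029],"claw":4}
    - {"translation":[-0.4,0.6,-0.5],"twist":[0.066,0.054,-0.029],"claw":4}

```text
time_s: 11.55
tcp_pos: [451.3, 199.3, 282.9]
tcp_rot: [[0.003, -1.0, 0.001], [-0.006, 0.001, 1.0], [-1.0, -0.003, -0.006]]
contact_force: [-0.5, 0.1, -2.3]
finger_gap: 47.2
```

```bash
python3 rem.py; python3 - <<'E'
from h import *
for n in("scene","side","wrist"):
    s=r.state();p=r.capture(n);T=ext(p,s);im=p["frame"][:,:,::-1]
    cv2.imwrite(f"pics/{n}6.png",im)
    c=s["tcp_pos"]-19*s["tcp_rot"][:,2];k=proj(p,[c,c+[0,0,40],c-[0,0,40]],T);print(n,k)
    print([(d["xy"],round(d["p"],2)) for d in r.place_of(p,"spacer_a_mouth")])
    u,w=[int(x) for x in k[0]];x0=max(0,u-50);y0=max(0,w-50)
    cv2.imwrite(f"pics/{n}6c.png",cv2.resize(im[y0:w+50,x0:u+50],None,fx=5,fy=5,interpolation=3))
E
```

```text
11.55 [-0.425  0.097  2.147  1.291  1.894  2.417] [-0.427  0.099  2.147  1.289  1.895  2.415] [451.258 199.328 282.872] [-0.484  0.095 -2.252] 47.159996132461735
[[ 0.003 -1.     0.001]
 [-0.006  0.001  1.   ]
 [-1.    -0.003 -0.006]]
[0.006 0.003 0.001]
scene [[326.779 113.292]
 [326.646  98.177]
 [326.906 128.038]]
[([275.9, 259.4], 0.7)]
side [[288.553 207.221]
 [287.696 189.279]
 [289.387 224.6  ]]
[([358.9, 222.8], 0.89), ([368.1, 229.8], 0.61)]
wrist [[320.461 310.637]
 [320.32  384.795]
 [320.625 224.674]]
[]
```

View pics/scene6c.png

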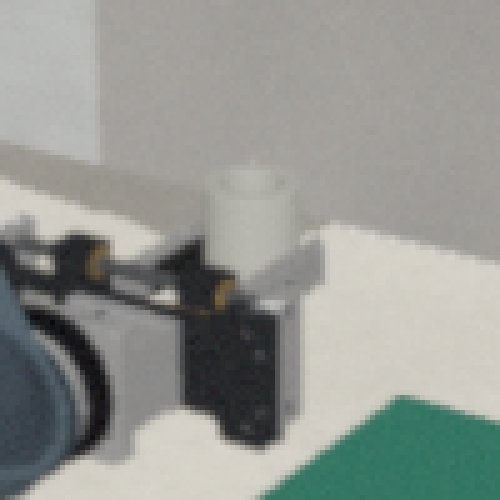

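View pics/side6c.png

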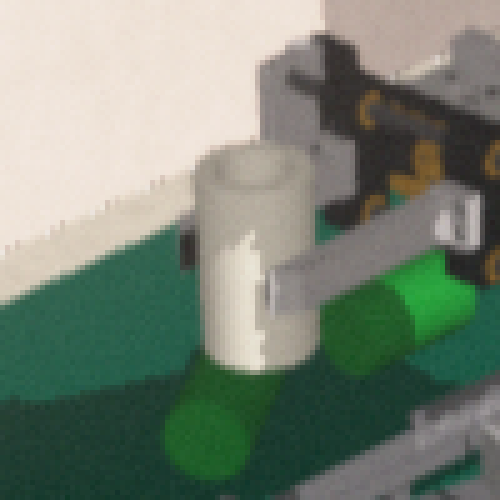

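View pics/wrist6.png

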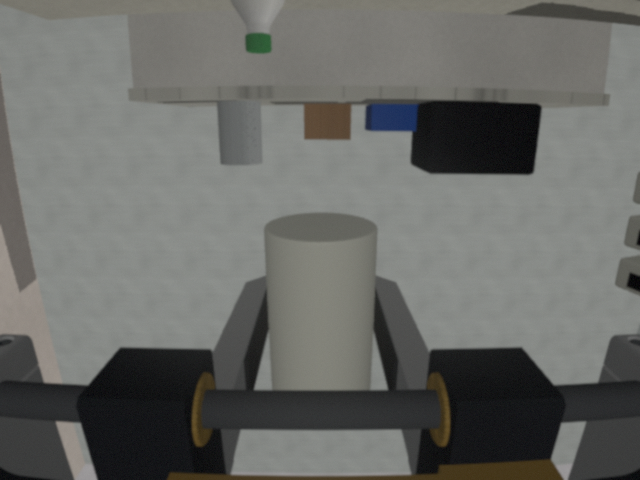

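View pics/scene6.png

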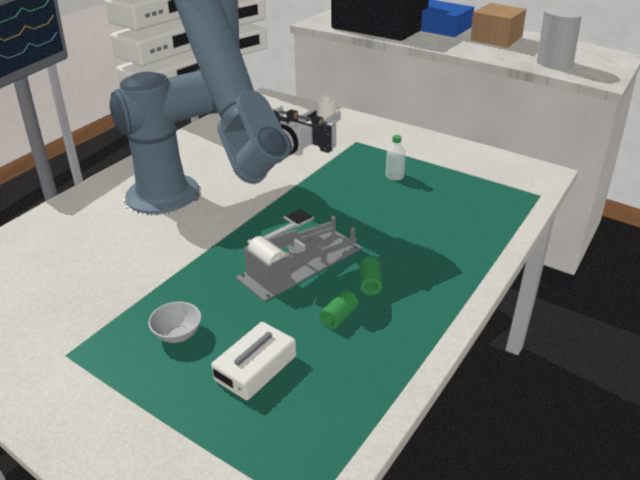

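jog_arm:
  targets:
    - {"translation":[0,0,0],"twist":[0.005,0.003,0],"claw":4}
    - {"translation":[0,0,0],"twist":[0.005,0.003,0],"claw":4}
    - {"translation":[0,0,0],"twist":[0.005,0.003,0],"claw":4}
    - {"translation":[0,0,0],"twist":[0.005,0.003,0],"claw":4}
    - {"translation":[0,0,0],"twist":[0.005,0.003,0],"claw":4}
    - {"translation":[0,0,0],"twist":[0.005,0.003,0],"claw":4}

```text
time_s: 12.6
tcp_pos: [450.2, 199.9, 282.1]
tcp_rot: [[-0.003, -1.0, 0.001], [0.0, 0.001, 1.0], [-1.0, 0.003, 0.0]]
contact_force: [0.2, 0.0, -1.4]
finger_gap: 47.8
```

```bash
python3 rem.py; python3 - <<'E'
from h import *
s=r.state();p=r.capture("side");im=p["frame"][:,:,::-1];T=ext(p)
m=[d for d in r.trace(p,"spacer")]
c=s["tcp_pos"]-19*s["tcp_rot"][:,2];print(proj(p,[c],T),s["qvel"])
for d in m:
    print(d["xy"],d["p"],d["mask"].sum())
cv2.imwrite("pics/s7.png",cv2.resize(im[160:260,240:340],None,fx=6,fy=6,interpolation=3))
E
```

```text
12.6 [-0.425  0.101  2.15   1.294  1.897  2.418] [-0.427  0.102  2.15   1.293  1.897  2.417] [450.205 199.854 282.063] [ 0.216  0.02  -1.364] 47.79496356417479
[[-0.003 -1.     0.001]
 [ 0.     0.001  1.   ]
 [-1.     0.003  0.   ]]
[-0.    -0.003  0.001]
[[288.682 207.714]] [-0.    -0.001  0.     0.002 -0.001 -0.001]
[281.9, 240.8] 0.72 401
[315.7, 221.7] 0.71 405
[286.6, 202.9] 0.64 863
[368.9, 225.5] 0.57 379
```

View pics/s7.png

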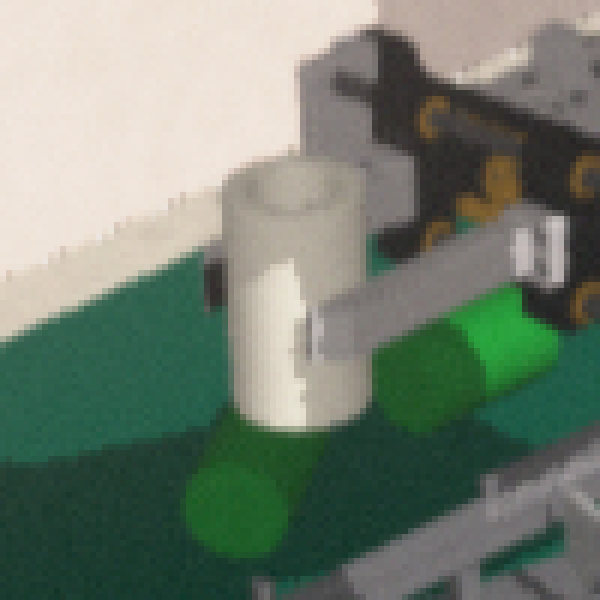

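The side view shows the held white spacer upright with its hole open at the top (crop 292,188). The robot is still, so I'm handing in.

```bash
python3 -c "
from cell import r
print(r.close_job())"
```

```text
the job is handed in; nothing more can be done
None
```

I pressed the treadle down to its stop, and the queued spacer rolled to the pick-up end. I then gripped it across the middle and turned it so the blind hole, which had faced the treadle side, points straight up. The job is handed in with the spacer still held, at 12.6 s of the 51 s allowed.

- **Treadle:** it bottomed out at about z = 29 mm. The tool force rose sharply to about 30 N there, which is under the 40 N limit.
- **Final hold:** the gripper is about 0.2° off true, the middle of the spacer is about 282 mm above the bench, and the arm is at rest. The finger gap is 47.8 mm, so the grip is holding.
- **Hole direction:** the scene and side pictures both show the open hole on top, and the wrist camera shows the closed end underneath. The trained network did not find the mouth of the held spacer (it marked only points at the chute), so this rests on the pictures.
- **Everything else:** in the last scene picture the spare is still in its pocket, and the bowl, bottle and pump module look unmoved. I did not measure their positions again.

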